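# Load the parts tote and park it up the ramp

## Robot

A 6-joint arm with a two-finger parallel gripper is mounted at the origin on the work surface. World frame = base frame: x ahead of the robot, y to its left, z up, the work surface at z = 0. Lengths are in mm, angles in rad, forces in N, time in s.
With the tool pointing down it reaches from about 300 to 775 mm from the base axis. Payload 14.6 kg.
Tool frame: the origin (TCP) lies between the finger pads; the fingertips stand 25 mm ahead of it and the grasp point (between the pads) lies 6 mm ahead of it; y points along the fingers, x is the direction in which the jaws open and shut, and the axes are right-handed (so a half turn about y gives the same grasp; the last joint's range is limited). The gripper opens to 94 mm and grips with 3 to 60 N. Pads are 16 mm wide; open, the fingers measure 119 mm over their backs; the gripper's body (75 mm by 177 mm) begins 78 mm behind the grasp point.
Start: joints at [1.161, 0.3, 1.521, -0, 1.321, -0.067], TCP at [184.866, 517.99, 230.446] pointing down, gripper open.
Joint ranges: [-3.03, 3.03], [-0.79, 2.21], [0.23, 2.52], [-1.04, 4.18], [0, 3.07], [-2.55, 2.55]. Speed limits (rad/s): [2.22, 2.22, 2.57, 3.14, 3.14, 3.14].

## Interface

Orientations are given as [roll, pitch, yaw] about the fixed x, y, z axes, in that order (R = Rz(yaw) Ry(pitch) Rx(roll)).
In Python, from cell import manip gives the robot as it stands.
- The arm moves only by the tool play_rows, never from a script. Its argument "moves" is a list of rows, each an object of numbers: "dx", "dy", "dz": the shift along the tool's x, y, z in m; "ax", "ay", "az": the turn, a rotation vector about the tool's x, y, z in rad; "jaw": the gripper command: -1 is shut, 1 is fully open, values between are in proportion. A call has 1 to 20 rows; each row is the pose to reach, as a shift and turn from the pose commanded when the call began, along the tool's axes at that moment; what a row does not reach only later rows make up. A row lasts 1/10 s, in which the tool goes at most 50 mm and 8.59 degrees, less where a joint would pass 70% of its speed; a pose out of reach is approached as far as the arm can. A call with a gripper value outside its range is refused whole. The fingers move at their own pace and stop on an object; "newtons" is the grip in N (left out, the last holds). Time passes only in rows, so rows that repeat a pose let the fingers close. It gives the time, the measured TCP pose, the force and the opening at its end, in the units of the state.
- manip.read_state(): the state, without advancing time (a new reading comes with each control period).
- manip.camera(name): name is "side" or "top" or "wrist"; returns the picture (384x512x3 uint8, red, green, blue); there is no depth.
- manip.camera_params(name): a dict with "K" (3x3 intrinsics, pixels), "rvec" (rotation vector, rad) and "tvec" (3), from world to camera coordinates, as OpenCV has them. Camera axes: x right, y down, z forward; pixel columns grow to the right and rows downward; lengths in mm; the calibration is good to about 2 mm. A picture is of the moment at which its call begins: read the wrist's pose just before it. camera_params takes no time and is no camera call; for the wrist camera it gives the pose at the moment of the call.
- manip.sign_off(): hands the job in, once; it reports no verdict.
The state is a dict: "clock": time; "joints": joint angles; "qd": joint speeds; "effort": joint torques, N m; "eef_pos": TCP position; "eef_rot": TCP orientation; "wrist_force": force on the tool from outside, world axes, zero at the start; "moment": the same for the moment, N m; "finger_gap": finger opening in mm.
Only numpy, scipy, OpenCV 4.12 (cv2) and the standard library are available. Lean on these libraries where they do the work, as an engineer would, in place of code of your own. Each camera call takes 0.05 s, during which the arm holds its last target. There are 200 camera calls.

## Task

Put the chrome pull handle into the open metal tote and let go of it. Then push the tote gently up the wooden ramp, never with more than 20 newtons, until its trailing edge drops behind the lip at the top and it sits flat in the bay, with the handle still inside it. Leave the other things on the table where they are.

Things in the scene. Friction and masses are not known exactly. Their poses are not given: they have to be found in the camera images.
- stand: Fixed plywood stand. Origin on the table midway between its two cheeks, at the ramp's nominal foot; x points uphill (the way to push), z up. Cheeks 45 mm high, 8 mm thick, 116 mm apart inside, x = -5 to 295 mm; from x = -62 to -5 their ends flare outwards 0.30 rad as a funnel. Between them a ramp insert (slope, lip, bay, buffer) is clamped up to 18 mm uphill or downhill of nominal.
- lip_nominal (a point): Fixed point on the stand, 22 mm up: NOMINAL top of the lip's far face, stand x = 100 mm. The true lip is up to 18 mm up- or downhill of it, not measured: find it by feel or eye. Slope: 94 mm long, from the table to 22 mm high; then the lip, 6 mm wide, flat-topped; behind it a 10 mm drop to the bay floor, 12 mm above the table. The tote rocks nose-down once its middle passes the lip.
- buffer_nominal (a point): Fixed point on the stand: NOMINAL middle of the buffer's face, stand x = 228 mm, 36 mm above the table; truly shifted just as the lip is, always 128 mm beyond the lip's far face (tote: 125 mm). Black rubber bar 80 mm wide, 22 to 50 mm above the table, on springs: 2.2 N per mm, 8 mm of travel uphill, then hard.
- tote_mid (a point): Centre of the open-topped bare-metal tote (25 mm above its underside). The tote is 125 mm long (its x axis), 100 mm wide (y) and 50 mm high, walls and floor 4 mm thick, 0.3 to 0.5 kg, loose; its underside is slick (it may slide back down the slope if let go). It starts on the table below the ramp, its +x end towards the stand, nearly in line with it (within about 10 mm and 0.12 rad).
- pull_bar (a point): Chrome bar pull handle, like a door or cabinet handle, loose, 0.14 kg, standing on its two feet on the table. This point is the middle of its round bar, on the bar's axis, 30 mm above the soles of the feet. The bar is 12 mm thick and 90 mm long along this point's x axis; the two feet (18 mm round soles) stand 30 mm either side of the middle; 36 mm high in all.
- clamp: Blue plastic bar clamp, 150 mm long, lying loose on the table; bystander.
- glue: White glue bottle, 44 mm across, 110 mm high, loose; bystander. Origin under its centre.
- tape: Roll of tape, 72 mm across, 24 mm high, loose; bystander. Origin under its centre.
- mug: White mug, 76 mm across, 90 mm high, loose; bystander. Origin under its centre.
Mind the look-alikes: they are no part of the job. Several things look just like the part that bears pull_bar: the one meant starts nearest to the robot's base.

How it is judged (in metres and radians):
On the way, in this order (a step that is already met when the one before it is completed fails the run):
1. the pull handle lies in the tote, let go, with the tote still on the table below the ramp (x of pull_bar in the frame of tote_mid between -0.055 and 0.055 m and y of pull_bar in the frame of tote_mid between -0.045 and 0.045 m and z of pull_bar in the frame of tote_mid below 0.018 m and contact force between the fingers and pull below 0.1 N and x of tote_mid in the frame of stand below -0.05 m), for 0.2 s.
2. the tote is on the ramp, nose up between the cheeks (angle between tote_mid's own z axis and vertical above 0.1 rad and x of tote_mid in the frame of stand above -0.04 m and y of tote_mid in the frame of stand between -0.02 and 0.02 m), for 0.2 s.
At the end, for the whole second after the job is handed in: The tote rests level (within 0.035 rad) on the bay floor, its centre 34 to 39.5 mm above the table, wholly behind the lip between the cheeks, at rest, with the pull handle lying at rest inside it (angle between tote_mid's own z axis and vertical below 0.035 rad and z of tote_mid in the frame of stand between 0.034 and 0.0395 m and x of tote_mid in the frame of stand between 0.14 and 0.195 m and y of tote_mid in the frame of stand between -0.02 and 0.02 m and x of pull_bar in the frame of tote_mid between -0.055 and 0.055 m and y of pull_bar in the frame of tote_mid between -0.045 and 0.045 m and z of pull_bar in the frame of tote_mid below 0.018 m and linear speed of tote below 0.01 m/s and linear speed of pull below 0.02 m/s); the robot touches nothing.
It fails at once if the robot pushes on the tote with more than 20 N (contact force between any of the fingers, the arm and tote above 20 N).
It fails at once if the clamp, glue bottle, tape or mug is moved by more than 20 mm (distance of any of clamp, glue, tape, mug from where it was at the start of the episode above 0.02 m).
It fails at once if the tote is lifted off instead of pushed (height (world z) of tote_mid above 0.085 m).
It also fails if it takes over 72 s, if anything falls off the work surface, if the arm or the gripper's body presses on something with over 40 N, if the wrist force passes 120 N, or if a joint passes its speed limit or range.

## Working session

There is one attempt and no reset: what is moved stays moved. The work goes in short steps, Python scripts to look and compute and a tool call to move; the robot and the scene stay as the last step left them, time stands still between calls to the robot, and variables do not carry over. Pictures are saved under pics/ and viewed, and the job is handed in when it is done.

Besides the shell and the picture viewer there is one more tool, called after "Request:" as a command line: name --argument value ..., lists and objects as JSON in quotes. play_rows: Moves the arm, as the interface text tells. Its arguments: {"type":"object","properties":{"moves":{"type":"array","items":{"type":"object","properties":{"dx":{"type":"number"},"dy":{"type":"number"},"dz":{"type":"number"},"ax":{"type":"number"},"ay":{"type":"number"},"az":{"type":"number"},"jaw":{"type":"number"}}}},"newtons":{"type":"number"}},"required":["moves"]}

```bash
mkdir -p pics
cat > h.py <<'E'
import numpy as np, cv2
from cell import manip
def snap(name,fn,scale=1,crop=None):
    p=manip.camera_params(name); im=np.ascontiguousarray(manip.camera(name)[:,:,::-1]); cv2.imwrite(f'pics/{fn}_raw.png',im)
    o=im
    if crop: x0,y0,x1,y1=crop; o=im[y0:y1,x0:x1]
    cv2.imwrite(f'pics/{fn}.png',cv2.resize(o,None,fx=scale,fy=scale,interpolation=cv2.INTER_CUBIC)); return im,p
def ray(p,uv):
    K=np.array(p['K']);R,_=cv2.Rodrigues(np.array(p['rvec'],float));t=np.array(p['tvec'],float).ravel()
    d=R.T@np.linalg.inv(K)@np.array([uv[0],uv[1],1.]); return -R.T@t,d/np.linalg.norm(d)
def onplane(p,uv,z):
    c,d=ray(p,uv); return c+d*(z-c[2])/d[2]
def tri(p1,u1,p2,u2):
    c1,d1=ray(p1,u1);c2,d2=ray(p2,u2)
    s=np.linalg.lstsq(np.c_[d1,-d2],c2-c1,rcond=None)[0]; a=c1+s[0]*d1;b=c2+s[1]*d2
    return (a+b)/2,np.linalg.norm(a-b)
def proj(p,X):
    return cv2.projectPoints(np.array(X,float).reshape(-1,3),np.array(p['rvec'],float),np.array(p['tvec'],float),np.array(p['K'],float),None)[0].reshape(-1,2)
E
python3 - <<'E'
from h import *
print(manip.read_state())
for n in('top','side','wrist'):
    im,p=snap(n,n+'0',1.5); c,d=ray(p,(256,192)); print(n,c.round(),d.round(2),p['K'][0][0])
E
```

```text
{'clock': 0.0, 'joints': array([ 1.16140127e+00,  3.00473029e-01,  1.52160545e+00, -5.22883861e-05,
        1.32068640e+00, -6.65588948e-02]), 'qd': array([-1.54747012e-04, -5.79029995e-05, -1.78070934e-03,  5.98071499e-04,
       -6.72066035e-04, -8.99466048e-04]), 'effort': array([-6.49171470e-04, -5.31811881e+01, -3.52725291e+01,  7.07206596e-02,
        2.44758086e-02, -1.27267426e-04]), 'eef_pos': array([184.784681  , 517.77328481, 229.87494592]), 'eef_rot': array([-1.57076890e+00,  1.17300086e-03,  1.22797315e+00]), 'wrist_force': array([ 0.50277083, -0.39318198,  0.1477467 ]), 'moment': array([-0.05306083, -0.03338025,  0.05292824]), 'finger_gap': 94.09804409584461}
top [ 324.   48. 1518.] [ 0.16  0.01 -0.99] 384.2228893062306
side [120. 921. 719.] [ 0.4  -0.74 -0.54] 369.3878693014686
wrist [107. 546. 385.] [ 0.28 -0.1  -0.95] 285.81976744115485
```

View pics/top0.png

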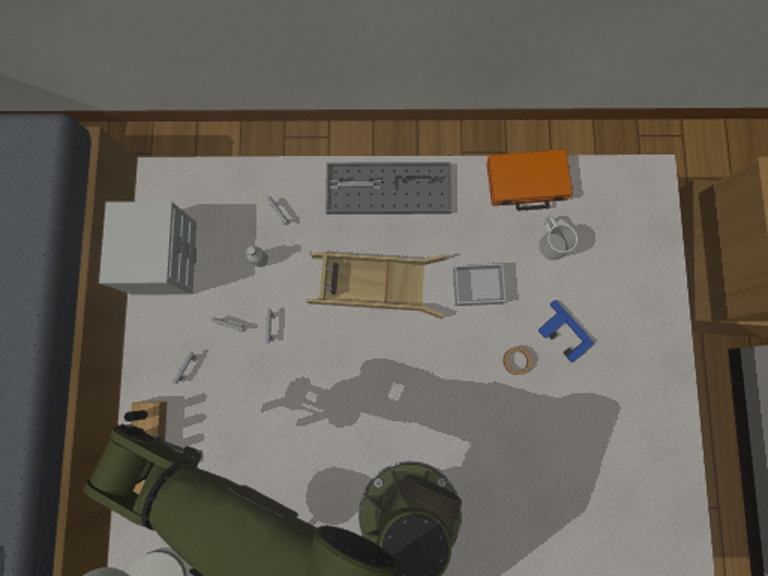

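View pics/side0.png

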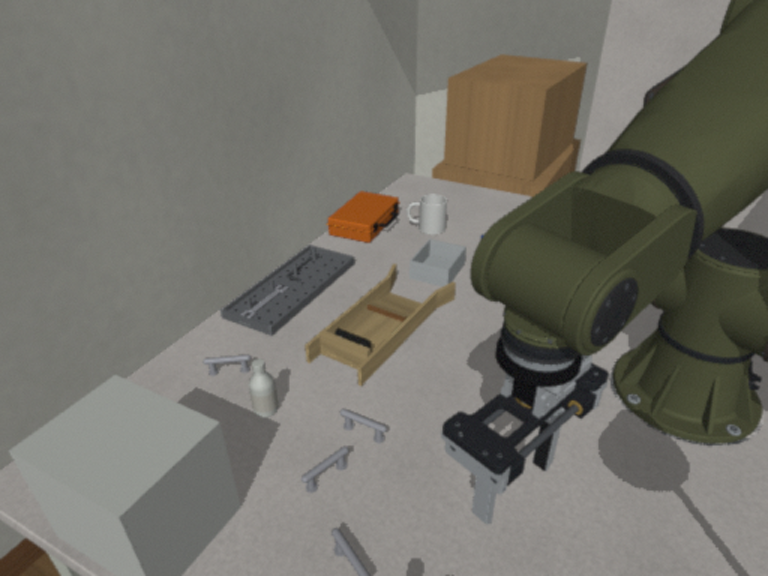

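View pics/wrist0.png

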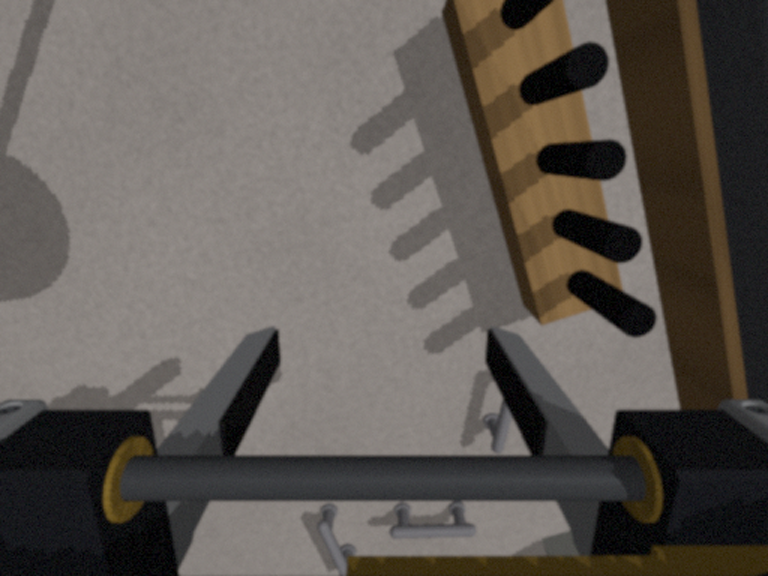

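Run:
```python
from h import *
p=manip.camera_params('top')
for n,u in dict(A=(280,210),B=(230,323),C=(268,325),D=(187,365),tote=(480,284),mug=(562,238),glue=(256,256),tape=(517,360),clamp=(570,335)).items():
    X=onplane(p,np.array(u)/1.5,20); print(n,X.round(),np.hypot(X[0],X[1]).round())
im=cv2.imread('pics/top0_raw.png'); cv2.imwrite('pics/t0c.png',cv2.resize(im[130:270,110:350],None,fx=3.3,fy=3.3,interpolation=cv2.INTER_CUBIC))
im=cv2.imread('pics/side0_raw.png'); cv2.imwrite('pics/s0c.png',cv2.resize(im[180:384,130:350],None,fx=2.9,fy=2.9,interpolation=cv2.INTER_CUBIC))
```

```text
A [784. 341.  20.] 855.0
B [479. 463.  20.] 667.0
C [474. 364.  20.] 597.0
D [371. 570.  20.] 680.0
tote [ 579. -192.   20.] 610.0
mug [ 703. -415.   20.] 816.0
glue [658. 402.  20.] 771.0
tape [ 380. -281.   20.] 472.0
clamp [ 443. -421.   20.] 612.0
```

View pics/t0c.png

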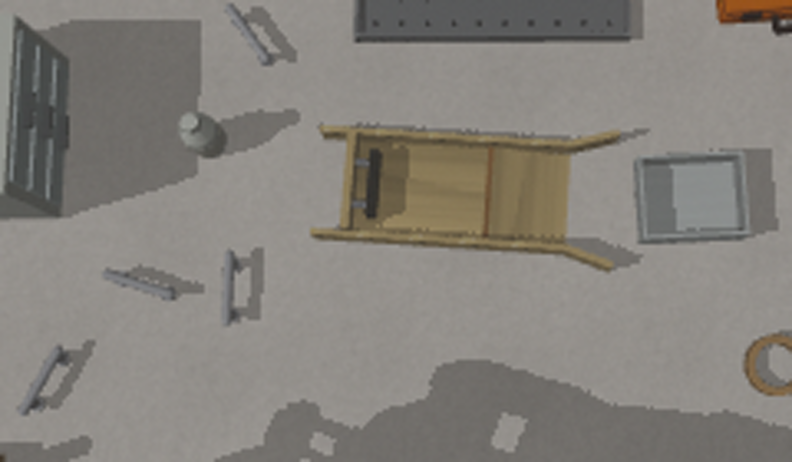

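View pics/s0c.png

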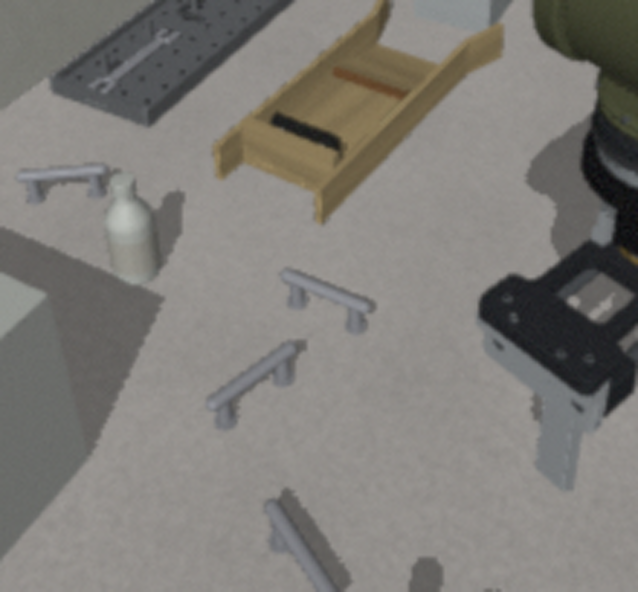

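Run:
```python
from h import *
p=manip.camera_params('top');q=manip.camera_params('side')
t=lambda a:np.array(a)/3.3+[110,130]; s=lambda a:np.array(a)/2.9+[130,180]
print(tri(p,t((230,250)),q,s((285,272))),tri(p,t((228,325)),q,s((370,308))))
```

```text
(array([513.92735693, 358.71697228,  30.27038747]), np.float64(2.8213324958176145)) (array([426.74024578, 359.215586  ,  28.83765177]), np.float64(0.4248164285776275))
```

Request:
play_rows --moves '[{"dx":-0.049,"dz":-0.325,"ay":-0.34},{"dx":-0.049,"dz":-0.325,"ay":-0.34},{"dx":-0.049,"dz":-0.325,"ay":-0.34},{"dx":-0.049,"dz":-0.325,"ay":-0.34},{"dx":-0.049,"dz":-0.325,"ay":-0.34},{"dx":-0.049,"dz":-0.325,"ay":-0.34},{"dx":-0.049,"dz":-0.325,"ay":-0.34},{"dx":-0.049,"dz":-0.325,"ay":-0.34},{"dx":-0.049,"dz":-0.325,"ay":-0.34},{"dx":-0.049,"dz":-0.325,"ay":-0.34}]'

```text
$.moves[0]: bad value
```

Request:
play_rows --moves '[{"dx":-0.008,"dy":0,"dz":-0.05,"ax":0,"ay":-0.05,"az":0,"jaw":1},{"dx":-0.016,"dy":0,"dz":-0.1,"ax":0,"ay":-0.1,"az":0,"jaw":0.1},{"dx":-0.024,"dy":0,"dz":-0.15,"ax":0,"ay":-0.15,"az":0,"jaw":0.1},{"dx":-0.032,"dy":0,"dz":-0.2,"ax":0,"ay":-0.2,"az":0,"jaw":0.1},{"dx":-0.04,"dy":0,"dz":-0.25,"ax":0,"ay":-0.26,"az":0,"jaw":0.1},{"dx":-0.049,"dy":0,"dz":-0.3,"ax":0,"ay":-0.34,"az":0,"jaw":0.1},{"dx":-0.049,"dy":0,"dz":-0.325,"ax":0,"ay":-0.34,"az":0,"jaw":0.1},{"dx":-0.049,"dy":0,"dz":-0.325,"ax":0,"ay":-0.34,"az":0,"jaw":0.1},{"dx":-0.049,"dy":0,"dz":-0.325,"ax":0,"ay":-0.34,"az":0,"jaw":0.1},{"dx":-0.049,"dy":0,"dz":-0.325,"ax":0,"ay":-0.34,"az":0,"jaw":0.1}]' --newtons 20

```text
clock: 1.15
eef_pos: [473.6, 363.1, 230.4]
eef_rot: [-1.57, 0.0, 1.569]
wrist_force: [-0.2, 0.8, 0.4]
finger_gap: 51.5
```

Run:
```python
from h import *
s=manip.read_state(); print(s['eef_pos'],s['eef_rot'],s['clock'])
snap('wrist','w1',1.5); snap('top','t1',1.5)
```

```text
[473.64640988 363.10679996 230.35682591] [-1.57042607e+00  1.01221351e-04  1.56878650e+00] 1.15
```

View pics/w1.png

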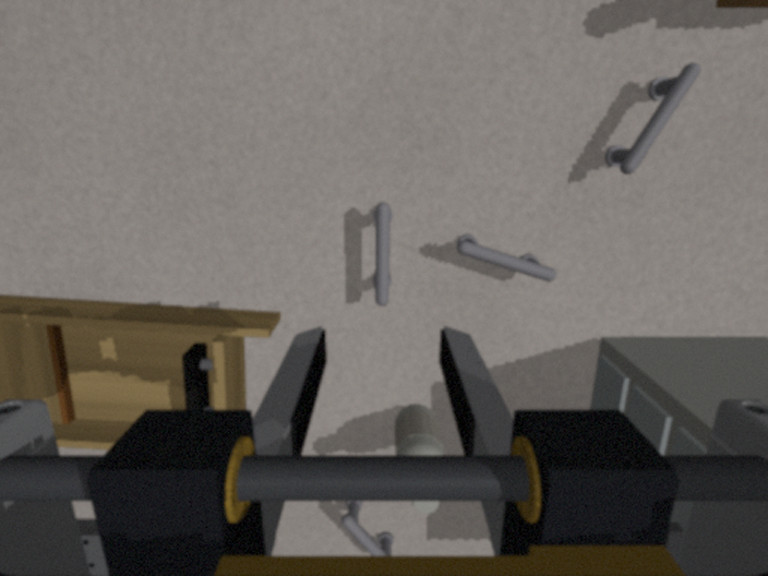

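View pics/t1.png

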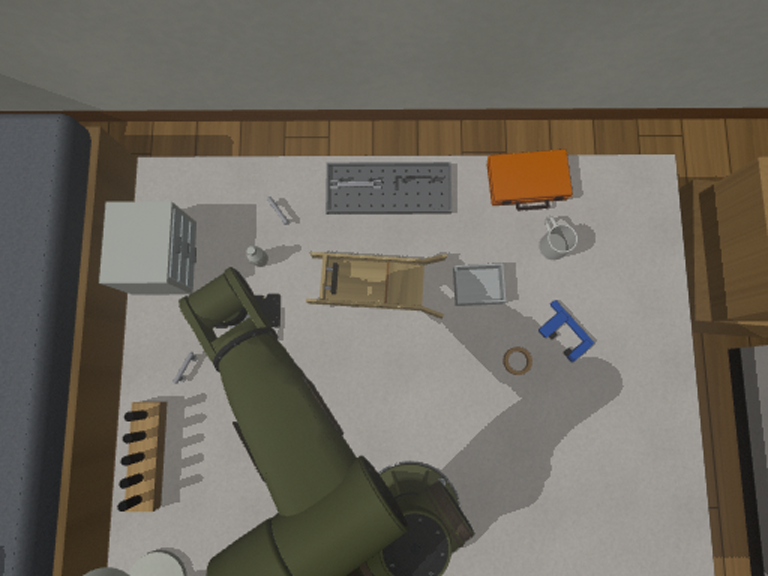

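Candidates, in top-view display pixels: A (280,210) at 855 mm from the base, B (230,323) at 667, C (268,325) at about 595, D (187,365) at 680. With the arm moved, no others are hidden under it. C is nearest. In the wrist view it runs from (383,205) to (382,302).

Run:
```python
from h import *
w=manip.camera_params('wrist');p=manip.camera_params('top');q=manip.camera_params('side')
im=cv2.imread('pics/w1_raw.png'); cv2.imwrite('pics/w1c.png',cv2.resize(im[120:215,215:385],None,fx=4.5,fy=4.5,interpolation=cv2.INTER_CUBIC))
t=lambda a:np.array(a)/3.3+[110,130]; s=lambda a:np.array(a)/2.9+[130,180]
for u,a,b in (((382.5,206),(228,325),(370,308)),((382.5,300),(230,250),(285,272))):
    u=np.array(u)/1.5
    print(onplane(w,u,30).round(1),[tri(w,u,p,t(a)),tri(w,u,q,s(b))])
```

```text
[431.7 363.5  30. ] [(array([430.66234283, 362.87332904,  14.86785704]), np.float64(5.637634221799506)), (array([428.49737057, 362.25626662,  31.48765958]), np.float64(6.495507988736371))]
[513.5 363.3  30. ] [(array([517.53642039, 362.76496697,  16.48691989]), np.float64(1.5085432211479217)), (array([510.36202143, 363.04166267,  35.96697354]), np.float64(2.0309402465935418))]
```

View pics/w1c.png

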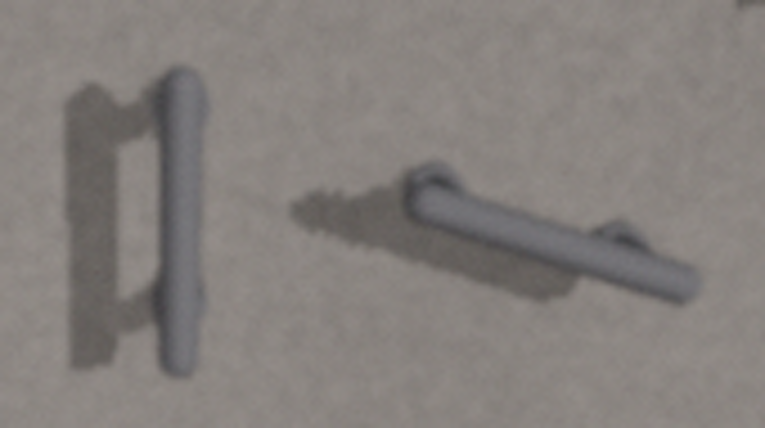

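Request:
play_rows --moves '[{"dx":0,"dy":0.05,"dz":0.001,"ax":0,"ay":0,"az":0,"jaw":0.1},{"dx":0,"dy":0.1,"dz":0.001,"ax":0,"ay":0,"az":0,"jaw":0.1},{"dx":0,"dy":0.14,"dz":0.001,"ax":0,"ay":0,"az":0,"jaw":0.1},{"dx":0,"dy":0.17,"dz":0.001,"ax":0,"ay":0,"az":0,"jaw":0.1},{"dx":0,"dy":0.194,"dz":0.001,"ax":0,"ay":0,"az":0,"jaw":0.1},{"dx":0,"dy":0.194,"dz":0.001,"ax":0,"ay":0,"az":0,"jaw":0.1},{"dx":0,"dy":0.194,"dz":0.001,"ax":0,"ay":0,"az":0,"jaw":-1},{"dx":0,"dy":0.194,"dz":0.001,"ax":0,"ay":0,"az":0,"jaw":-1},{"dx":0,"dy":0.194,"dz":0.001,"ax":0,"ay":0,"az":0,"jaw":-1},{"dx":0,"dy":0.194,"dz":0.001,"ax":0,"ay":0,"az":0,"jaw":-1},{"dx":0,"dy":0.194,"dz":0.001,"ax":0,"ay":0,"az":0,"jaw":-1},{"dx":0,"dy":0.194,"dz":0.001,"ax":0,"ay":0,"az":0,"jaw":-1}]' --newtons 30

```text
clock: 2.45
eef_pos: [473.6, 362.7, 36.8]
eef_rot: [-1.571, -0.0, 1.568]
wrist_force: [-0.4, 0.2, 3.0]
finger_gap: 11.0
```

Run:
```python
from h import *
snap('wrist','w2',1.5)
im=cv2.imread('pics/t1_raw.png'); cv2.imwrite('pics/t1c.png',cv2.resize(im[160:220,200:345],None,fx=5.4,fy=5.4,interpolation=cv2.INTER_CUBIC))
```

```text
(no output)
```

View pics/w2.png

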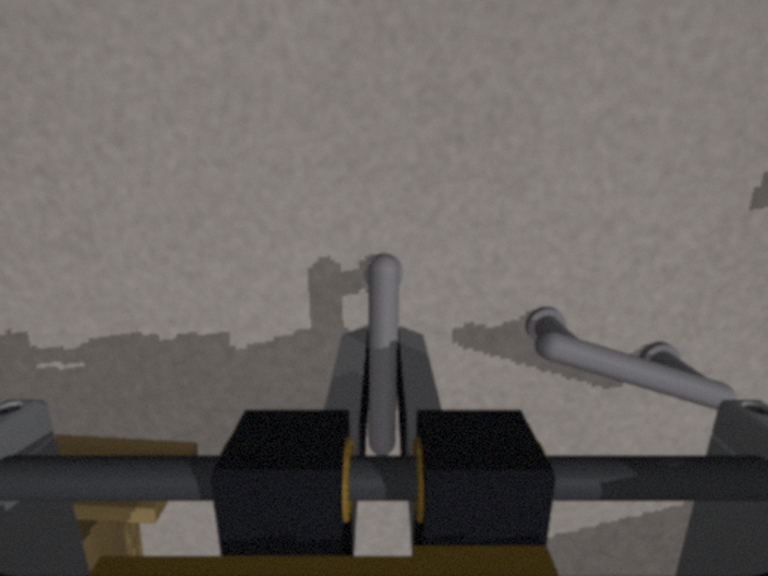

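View pics/t1c.png

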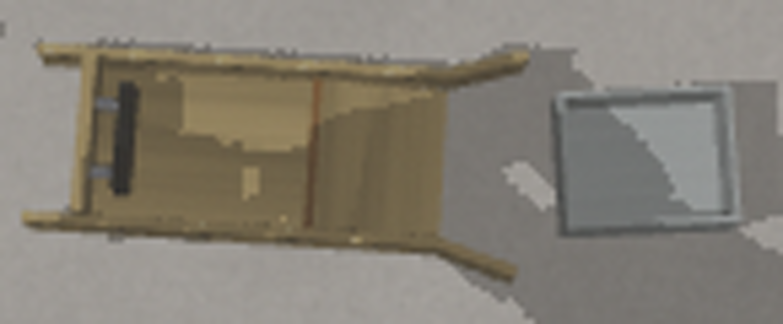

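Request:
play_rows --moves '[{"dx":0,"dy":-0.05,"dz":0,"ax":0,"ay":0,"az":0,"jaw":-1},{"dx":0,"dy":-0.1,"dz":0,"ax":0,"ay":0,"az":0,"jaw":-1},{"dx":0,"dy":-0.15,"dz":0,"ax":0,"ay":0.14,"az":0,"jaw":-1},{"dx":-0.03,"dy":-0.19,"dz":-0.01,"ax":0,"ay":0.28,"az":0,"jaw":-1},{"dx":-0.08,"dy":-0.21,"dz":-0.02,"ax":0,"ay":0.42,"az":0,"jaw":-1},{"dx":-0.125,"dy":-0.22,"dz":-0.03,"ax":0,"ay":0.56,"az":0,"jaw":-1},{"dx":-0.17,"dy":-0.23,"dz":-0.04,"ax":0,"ay":0.7,"az":0,"jaw":-1},{"dx":-0.215,"dy":-0.24,"dz":-0.05,"ax":0,"ay":0.84,"az":0,"jaw":-1},{"dx":-0.26,"dy":-0.245,"dz":-0.065,"ax":0,"ay":0.98,"az":0,"jaw":-1},{"dx":-0.305,"dy":-0.25,"dz":-0.08,"ax":0,"ay":1.12,"az":0,"jaw":-1},{"dx":-0.35,"dy":-0.253,"dz":-0.095,"ax":0,"ay":1.26,"az":0,"jaw":-1},{"dx":-0.39,"dy":-0.253,"dz":-0.11,"ax":0,"ay":1.4,"az":0,"jaw":-1},{"dx":-0.423,"dy":-0.253,"dz":-0.126,"ax":0,"ay":1.5,"az":0,"jaw":-1},{"dx":-0.423,"dy":-0.253,"dz":-0.126,"ax":0,"ay":1.568,"az":0,"jaw":-1},{"dx":-0.423,"dy":-0.253,"dz":-0.126,"ax":0,"ay":1.568,"az":0,"jaw":-1},{"dx":-0.423,"dy":-0.253,"dz":-0.126,"ax":0,"ay":1.568,"az":0,"jaw":-1}]'

```text
clock: 4.1
eef_pos: [598.1, -60.4, 289.3]
eef_rot: [-1.571, 0.0, 0.002]
wrist_force: [-0.7, 0.8, -2.0]
finger_gap: 11.1
```

Run:
```python
from h import *
s=manip.read_state(); print(s['eef_pos'],s['eef_rot'],s['finger_gap'])
np.save('w3',manip.camera_params('wrist'),allow_pickle=True)
snap('wrist','w3',1.5)
```

```text
[598.13591432 -60.36744848 289.27933223] [-1.57063311e+00  4.12360422e-04  2.46909607e-03] 11.078995842497081
```

View pics/w3.png

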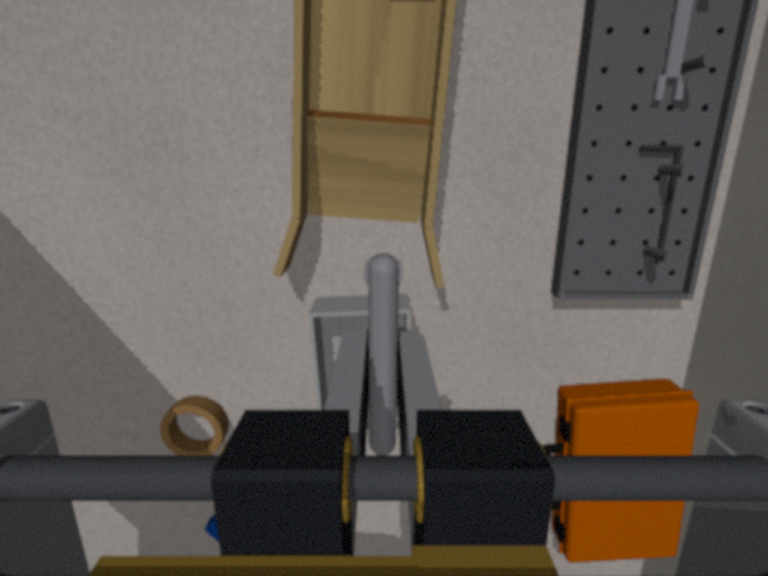

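Run:
```python
import cv2
im=cv2.imread('pics/w3_raw.png'); cv2.imwrite('pics/w3c.png',cv2.resize(im[0:270,170:310],None,fx=2.2*2,fy=2.2*2,interpolation=cv2.INTER_CUBIC)[:600])
cv2.imwrite('pics/w3d.png',cv2.resize(im[130:270,170:310],None,fx=4.2,fy=4.2,interpolation=cv2.INTER_CUBIC))
```

```text
(no output)
```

View pics/w3c.png

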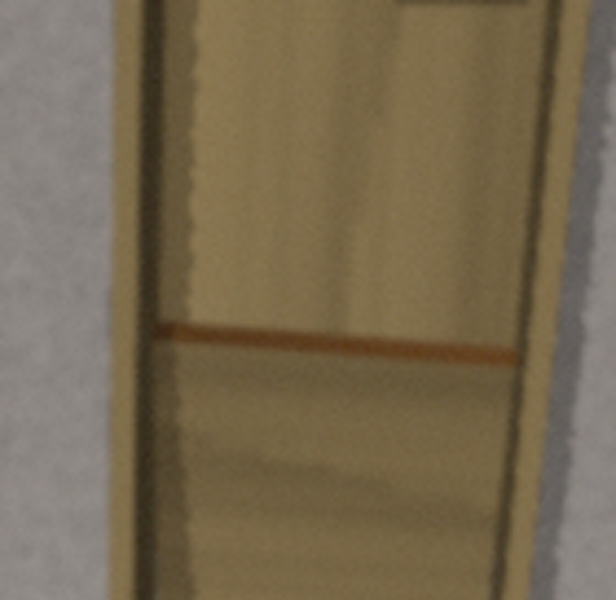

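View pics/w3d.png

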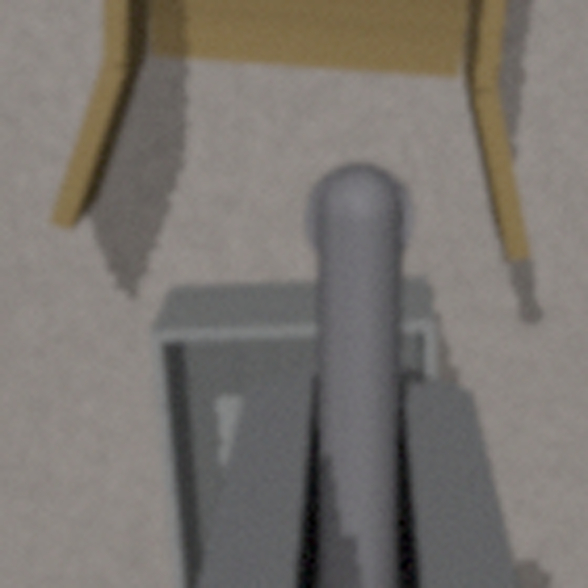

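Run:
```python
from h import *
w=np.load('w3.npy',allow_pickle=True).item(); p=manip.camera_params('top')
c=lambda a:np.array(a)/4.4+[170,0]; d=lambda a:np.array(a)/4.2+[170,130]; t=lambda a:np.array(a)/5.4+[200,160]
for n,f,u,z in (('Lin far',c,(138,50),45),('Lin near',c,(134,590),45),('Rin far',c,(549,50),45),('Rin near',c,(504,590),45),('lipL',c,(158,322),22),('lipR',c,(515,347),22),('footL',d,(150,53),0),('footR',d,(460,75),0),('kinkL',d,(130,65),45),('kinkR',d,(475,90),45),('toteFL',d,(155,328),50),('toteFR',d,(437,320),50),('totebFL',d,(172,288),25)):
    print(n,onplane(w,f(u),z).round(1))
for n,u,z in (('FL',(562,236),50),('FR',(553,95),50),('BR',(733,88),50),('BL',(740,225),50),('lipL',(306,228),22),('lipR',(315,80),22),('footL',(440,237),0),('footR',(445,88),0)): print('top',n,onplane(p,t(u),z).round(1))
```

```text
Lin far [532.3 130.9  45. ]
Lin near [523.4 -18.6  45. ]
Rin far [647.5 131.1  45. ]
Rin near [639.6 -18.4  45. ]
lipL [530.9  62.   22. ]
lipR [643.   54.9  22. ]
footL [522.3 -36.3   0. ]
footR [637.  -44.2   0. ]
kinkL [523.2 -34.3  45. ]
kinkR [638.3 -42.4  45. ]
toteFL [ 528.1 -125.7   50. ]
toteFR [ 626.9 -122.5   50. ]
totebFL [ 530.6 -119.4   25. ]
top FL [ 518.1 -123.7   50. ]
top FR [ 620.7 -119.8   50. ]
top BR [ 625.2 -249.9   50. ]
top BL [ 525.4 -251.    50. ]
top lipL [528.7  59.1  22. ]
top lipR [638.6  52.   22. ]
top footL [524.5 -39.6   0. ]
top footR [636.6 -45.    0. ]
```

Request:
play_rows --moves '[{"dx":-0.006,"dy":0.03,"dz":-0.045,"ax":0,"ay":-0.02,"az":0,"jaw":-1},{"dx":-0.012,"dy":0.06,"dz":-0.085,"ax":0,"ay":-0.04,"az":0,"jaw":-1},{"dx":-0.021,"dy":0.09,"dz":-0.127,"ax":0,"ay":-0.04,"az":0,"jaw":-1},{"dx":-0.021,"dy":0.14,"dz":-0.127,"ax":0,"ay":-0.04,"az":0,"jaw":-1},{"dx":-0.021,"dy":0.18,"dz":-0.127,"ax":0,"ay":-0.04,"az":0,"jaw":-1},{"dx":-0.021,"dy":0.18,"dz":-0.127,"ax":0,"ay":-0.04,"az":0,"jaw":-1},{"dx":-0.021,"dy":0.18,"dz":-0.127,"ax":0,"ay":-0.04,"az":0,"jaw":-1}]'

```text
clock: 4.85
eef_pos: [577.8, -187.2, 110.8]
eef_rot: [-1.571, -0.0, 0.042]
wrist_force: [0.3, 0.1, -0.4]
finger_gap: 10.9
```

Run:
```python
from h import *
s=manip.read_state(); print(s['eef_pos'],s['eef_rot'],s['finger_gap'])
np.save('w4',manip.camera_params('wrist'),allow_pickle=True)
snap('wrist','w4',1.5); im,_=snap('side','s4',1.5)
```

```text
[ 577.82523236 -187.19951507  110.83251947] [-1.57095163e+00 -3.76386003e-04  4.17810181e-02] 10.889678741839628
```

View pics/w4.png

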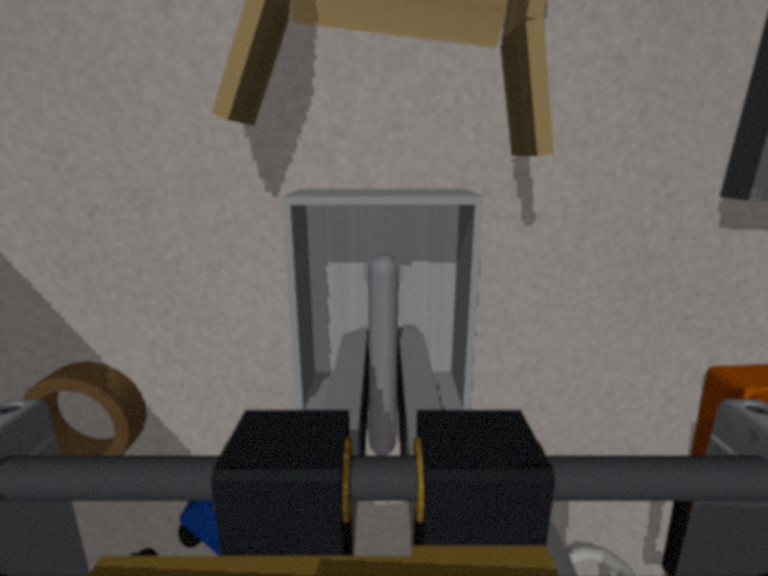

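View pics/s4.png

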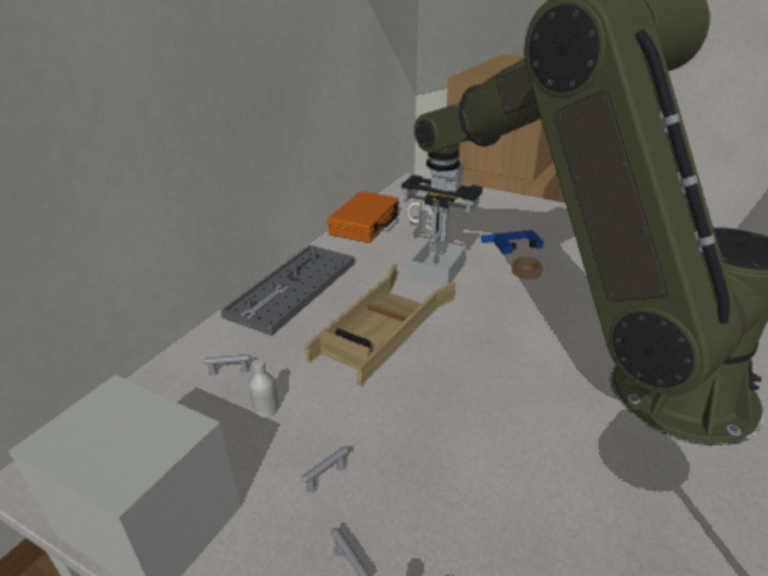

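Run:
```python
from h import *
w=np.load('w4.npy',allow_pickle=True).item()
for u,z in (((286,195),50),((482,195),50),((290,189),2),((478,188),2),((303,405),50),((466,405),50)): print(onplane(w,np.array(u)/1.5,z).round(1))
```

```text
[ 528.1 -125.2   50. ]
[ 625.3 -121.2   50. ]
[ 520.2 -126.3    2. ]
[ 633.6 -121.1    2. ]
[ 535.1 -244.    50. ]
[ 628.9 -240.1   50. ]
```

Request:
play_rows --moves '[{"dx":0.001,"dy":0.03,"dz":0.001,"ax":0,"ay":0,"az":0,"jaw":-1},{"dx":0.001,"dy":0.055,"dz":0.001,"ax":0,"ay":0,"az":0,"jaw":-1},{"dx":0.001,"dy":0.063,"dz":0.001,"ax":0,"ay":0,"az":0,"jaw":-1},{"dx":0.001,"dy":0.067,"dz":0.001,"ax":0,"ay":0,"az":0,"jaw":-1},{"dx":0.001,"dy":0.069,"dz":0.001,"ax":0,"ay":0,"az":0,"jaw":-1},{"dx":0.001,"dy":0.069,"dz":0.001,"ax":0,"ay":0,"az":0,"jaw":-1}]'

```text
clock: 5.55
eef_pos: [578.9, -186.9, 41.7]
eef_rot: [-1.572, -0.002, 0.04]
wrist_force: [0.2, 0.0, -1.1]
finger_gap: 11.0
```

Request:
play_rows --moves '[{"dx":0,"dy":0,"dz":0,"ax":0,"ay":0,"az":0,"jaw":-0.4},{"dx":0,"dy":0,"dz":0,"ax":0,"ay":0,"az":0,"jaw":-0.4},{"dx":0,"dy":0,"dz":0,"ax":0,"ay":0,"az":0,"jaw":-0.4},{"dx":0,"dy":-0.01,"dz":0,"ax":0,"ay":0,"az":0,"jaw":-0.4},{"dx":0,"dy":-0.04,"dz":0,"ax":0,"ay":0,"az":0,"jaw":-0.4},{"dx":0,"dy":-0.09,"dz":0,"ax":0,"ay":0,"az":0,"jaw":-0.4},{"dx":0,"dy":-0.14,"dz":-0.03,"ax":0,"ay":0,"az":0,"jaw":0},{"dx":0,"dy":-0.15,"dz":-0.075,"ax":0,"ay":0,"az":0,"jaw":0.2},{"dx":0,"dy":-0.15,"dz":-0.12,"ax":0,"ay":0,"az":0,"jaw":0.2},{"dx":0,"dy":-0.15,"dz":-0.12,"ax":0,"ay":0,"az":0,"jaw":0.2}]'

```text
clock: 6.55
eef_pos: [582.3, -311.4, 191.6]
eef_rot: [-1.573, -0.001, 0.036]
wrist_force: [-0.5, 0.2, -0.7]
finger_gap: 55.4
```

Run:
```python
from h import *
s=manip.read_state(); print(s['eef_pos'],s['eef_rot'],s['finger_gap'])
np.save('w5',manip.camera_params('wrist'),allow_pickle=True)
snap('wrist','w5',1.5)
```

```text
[ 582.28358384 -311.43328028  191.63050553] [-1.57253835e+00 -1.35673244e-03  3.56629559e-02] 55.36566266007506
```

View pics/w5.png

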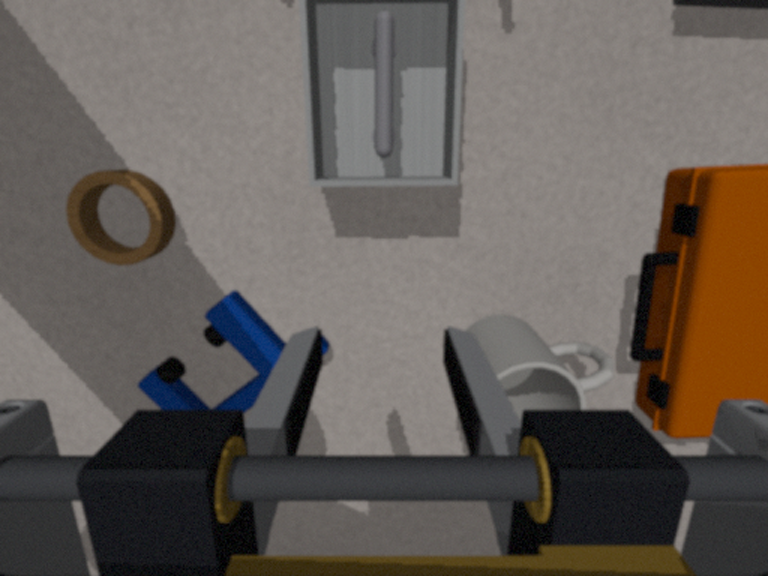

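Run:
```python
from h import *
w=np.load('w5.npy',allow_pickle=True).item()
for n,u,z in (('clampend',(327,345),15),('clampcorner',(235,292),15),('mug',(470,320),0),('BL',(317,185),50),('BR',(460,184),50),('barF',(383,14),35),('barB',(383,156),35)): print(n,onplane(w,np.array(u)/1.5,z).round(1))
```

```text
clampend [ 538.9 -384.6   15. ]
clampcorner [ 464.2 -340.    15. ]
mug [ 661.1 -363.7    0. ]
BL [ 536.7 -249.8   50. ]
BR [ 633.4 -245.8   50. ]
barF [ 577.7 -142.4   35. ]
barB [ 580.7 -229.5   35. ]
```

Request:
play_rows --moves '[{"dx":0.002,"dy":0.05,"dz":0.023,"ax":0,"ay":0.096,"az":0,"jaw":0.2},{"dx":0.002,"dy":0.095,"dz":0.023,"ax":0,"ay":0.096,"az":0,"jaw":0.2},{"dx":0.002,"dy":0.135,"dz":0.023,"ax":0,"ay":0.096,"az":0,"jaw":0.2},{"dx":0.002,"dy":0.155,"dz":0.023,"ax":0,"ay":0.096,"az":0,"jaw":0.2},{"dx":0.002,"dy":0.155,"dz":0.023,"ax":0,"ay":0.096,"az":0,"jaw":0.2},{"dx":0.002,"dy":0.155,"dz":0.023,"ax":0,"ay":0.096,"az":0,"jaw":0.2}]'

```text
clock: 7.2
eef_pos: [584.7, -283.0, 36.7]
eef_rot: [-1.571, -0.001, -0.055]
wrist_force: [0.5, 0.4, -0.0]
finger_gap: 56.5
```

Request:
play_rows --moves '[{"dx":0,"dy":0,"dz":0.005,"ax":0,"ay":0,"az":0,"jaw":0.2},{"dx":0,"dy":0,"dz":0.01,"ax":0,"ay":0,"az":0,"jaw":0.2},{"dx":0,"dy":0,"dz":0.014,"ax":0,"ay":0,"az":0,"jaw":0.2},{"dx":0,"dy":0,"dz":0.017,"ax":0,"ay":0,"az":0,"jaw":0.2},{"dx":0,"dy":0,"dz":0.02,"ax":0,"ay":0,"az":0,"jaw":0.2},{"dx":0,"dy":0,"dz":0.022,"ax":0,"ay":0,"az":0,"jaw":0.2},{"dx":0,"dy":0,"dz":0.024,"ax":0,"ay":0,"az":0,"jaw":0.2},{"dx":0,"dy":0,"dz":0.026,"ax":0,"ay":0,"az":0,"jaw":0.2},{"dx":0,"dy":0,"dz":0.028,"ax":0,"ay":0,"az":0,"jaw":0.2},{"dx":0,"dy":0,"dz":0.03,"ax":0,"ay":0,"az":0,"jaw":0.2},{"dx":0,"dy":0,"dz":0.032,"ax":0,"ay":0,"az":0,"jaw":0.2},{"dx":0,"dy":0,"dz":0.034,"ax":0,"ay":0,"az":0,"jaw":0.2},{"dx":0,"dy":0,"dz":0.036,"ax":0,"ay":0,"az":0,"jaw":0.2},{"dx":-0.001,"dy":0,"dz":0.039,"ax":0,"ay":0,"az":0,"jaw":0.2},{"dx":-0.001,"dy":0,"dz":0.042,"ax":0,"ay":0,"az":0,"jaw":0.2},{"dx":-0.002,"dy":0,"dz":0.045,"ax":0,"ay":0,"az":0,"jaw":0.2},{"dx":-0.002,"dy":0,"dz":0.048,"ax":0,"ay":0,"az":0,"jaw":0.2},{"dx":-0.003,"dy":0,"dz":0.051,"ax":0,"ay":0,"az":0,"jaw":0.2},{"dx":-0.003,"dy":0,"dz":0.054,"ax":0,"ay":0,"az":0,"jaw":0.2},{"dx":-0.004,"dy":0,"dz":0.057,"ax":0,"ay":0,"az":0,"jaw":0.2}]'

```text
clock: 9.2
eef_pos: [583.4, -226.1, 35.4]
eef_rot: [-1.571, -0.0, -0.056]
wrist_force: [0.8, -1.8, 0.5]
finger_gap: 56.5
```

Run:
```python
from h import *
np.save('w6',manip.camera_params('wrist'),allow_pickle=True)
snap('wrist','w6',1.5)
```

```text
(no output)
```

View pics/w6.png

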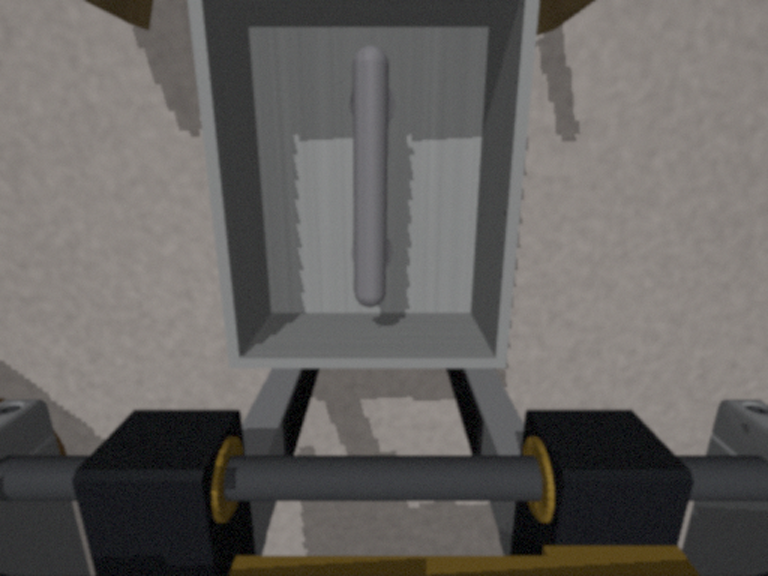

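Run:
```python
from h import *
w=np.load('w6.npy',allow_pickle=True).item()
u=np.array([.058,.998]);v=np.array([-.998,.058]);o=np.array([581,-33.4])
for n,q,z in (('BL',(237,366),50),('BR',(507,365),50),('sideL40',(206,120),50),('sideR',(527,120),50),('fL',(150,27),0),('fR',(540,33),0)):
    X=onplane(w,np.array(q)/1.5,z);d=X[:2]-o; print(n,X.round(1),'s,t',(d@u).round(1),(d@v).round(1))
d=np.array([583.4,-226.1])-o;print('tcp',d@u,d@v)
```

```text
BL [ 531.8 -213.6   50. ] s,t -182.7 38.7
BR [ 629.9 -218.8   50. ] s,t -182.1 -59.6
sideL40 [ 535.1 -129.6   50. ] s,t -98.7 40.2
sideR [ 633.9 -135.2   50. ] s,t -98.6 -58.7
fL [500.  -89.6   0. ] s,t -60.7 77.6
fR [ 653.7 -100.4    0. ] s,t -62.7 -76.5
tcp -192.1754 -13.571799999999978
```

Request:
play_rows --moves '[{"dx":-0.0005,"dy":0,"dz":0.003,"ax":0,"ay":0,"az":0,"jaw":0.2},{"dx":-0.001,"dy":0,"dz":0.006,"ax":0,"ay":0,"az":0,"jaw":0.2},{"dx":-0.0015,"dy":0,"dz":0.009,"ax":0,"ay":0,"az":0,"jaw":0.2},{"dx":-0.002,"dy":0,"dz":0.012,"ax":0,"ay":0,"az":0,"jaw":0.2},{"dx":-0.003,"dy":0,"dz":0.015,"ax":0,"ay":0,"az":0,"jaw":0.2},{"dx":-0.004,"dy":0,"dz":0.018,"ax":0,"ay":0,"az":0,"jaw":0.2},{"dx":-0.005,"dy":0,"dz":0.021,"ax":0,"ay":0,"az":0,"jaw":0.2},{"dx":-0.006,"dy":0,"dz":0.024,"ax":0,"ay":0,"az":0,"jaw":0.2},{"dx":-0.007,"dy":0,"dz":0.027,"ax":0,"ay":0,"az":0,"jaw":0.2},{"dx":-0.008,"dy":0,"dz":0.03,"ax":0,"ay":0,"az":0,"jaw":0.2},{"dx":-0.009,"dy":0,"dz":0.033,"ax":0,"ay":0,"az":0,"jaw":0.2},{"dx":-0.01,"dy":0,"dz":0.036,"ax":0,"ay":0,"az":0,"jaw":0.2},{"dx":-0.01,"dy":0,"dz":0.038,"ax":0,"ay":0,"az":0,"jaw":0.2}]'

```text
clock: 10.55
eef_pos: [575.3, -187.6, 35.4]
eef_rot: [-1.571, 0.0, -0.056]
wrist_force: [1.1, -1.7, -0.5]
finger_gap: 56.3
```

Run:
```python
from h import *
np.save('w7',manip.camera_params('wrist'),allow_pickle=True)
snap('wrist','w7',1.5)
```

```text
(no output)
```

View pics/w7.png

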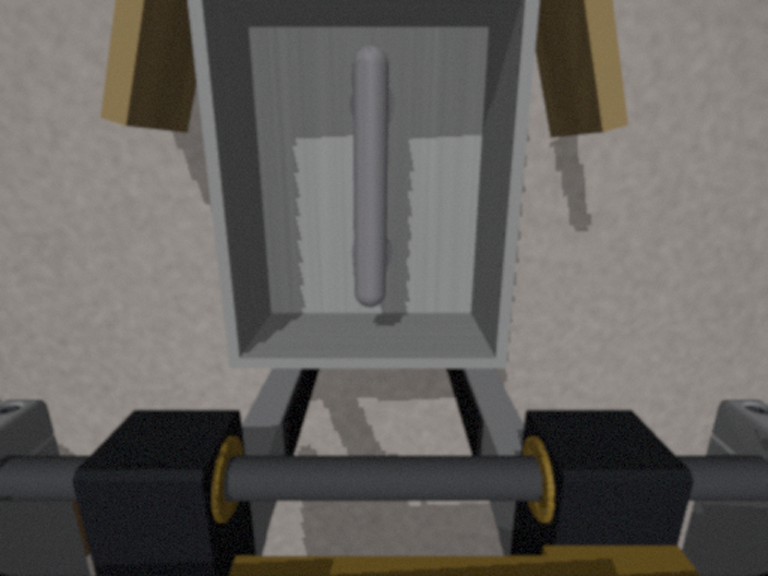

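Request:
play_rows --moves '[{"dx":0,"dy":0,"dz":0.003,"ax":0,"ay":0,"az":0,"jaw":0.2},{"dx":0,"dy":0,"dz":0.006,"ax":0,"ay":0,"az":0,"jaw":0.2},{"dx":0,"dy":0,"dz":0.009,"ax":0,"ay":0,"az":0,"jaw":0.2},{"dx":0,"dy":0,"dz":0.011,"ax":0,"ay":0,"az":0,"jaw":0.2},{"dx":0,"dy":0,"dz":0.013,"ax":0,"ay":0,"az":0,"jaw":0.2},{"dx":0,"dy":0,"dz":0.015,"ax":0,"ay":0,"az":0,"jaw":0.2},{"dx":0,"dy":0,"dz":0.017,"ax":0,"ay":0,"az":0,"jaw":0.2},{"dx":0,"dy":0,"dz":0.019,"ax":0,"ay":0,"az":0,"jaw":0.2},{"dx":0,"dy":0,"dz":0.021,"ax":0,"ay":0,"az":0,"jaw":0.2},{"dx":0,"dy":0,"dz":0.023,"ax":0,"ay":0,"az":0,"jaw":0.2},{"dx":0,"dy":0,"dz":0.025,"ax":0,"ay":0,"az":0,"jaw":0.2}]'

```text
clock: 11.7
eef_pos: [576.9, -162.8, 35.5]
eef_rot: [-1.571, -0.0, -0.056]
wrist_force: [0.1, -3.4, 0.1]
finger_gap: 56.3
```

Request:
play_rows --moves '[{"dx":0,"dy":0,"dz":0.003,"ax":0,"ay":0,"az":0,"jaw":0.2},{"dx":0,"dy":0,"dz":0.006,"ax":0,"ay":0,"az":0,"jaw":0.2},{"dx":0,"dy":0,"dz":0.009,"ax":0,"ay":0,"az":0,"jaw":0.2},{"dx":0,"dy":0,"dz":0.012,"ax":0,"ay":0,"az":0,"jaw":0.2},{"dx":0,"dy":0,"dz":0.015,"ax":0,"ay":0,"az":0,"jaw":0.2},{"dx":0,"dy":0,"dz":0.018,"ax":0,"ay":0,"az":0,"jaw":0.2},{"dx":0,"dy":0,"dz":0.021,"ax":0,"ay":0,"az":0,"jaw":0.2},{"dx":0,"dy":0,"dz":0.024,"ax":0,"ay":0,"az":0,"jaw":0.2},{"dx":0,"dy":0,"dz":0.027,"ax":0,"ay":0,"az":0,"jaw":0.2},{"dx":0,"dy":0,"dz":0.03,"ax":0,"ay":0,"az":0,"jaw":0.2},{"dx":0,"dy":0,"dz":0.033,"ax":0,"ay":0,"az":0,"jaw":0.2},{"dx":0,"dy":0,"dz":0.036,"ax":0,"ay":0,"az":0,"jaw":0.2},{"dx":0,"dy":0,"dz":0.039,"ax":0,"ay":0,"az":0,"jaw":0.2},{"dx":0,"dy":0,"dz":0.042,"ax":0,"ay":0,"az":0,"jaw":0.2},{"dx":0,"dy":0,"dz":0.045,"ax":0,"ay":0,"az":0,"jaw":0.2},{"dx":0,"dy":0,"dz":0.048,"ax":0,"ay":0,"az":0,"jaw":0.2},{"dx":0,"dy":0,"dz":0.051,"ax":0,"ay":0,"az":0,"jaw":0.2},{"dx":0,"dy":0,"dz":0.054,"ax":0,"ay":0,"az":0,"jaw":0.2},{"dx":0,"dy":0,"dz":0.057,"ax":0,"ay":0,"az":0,"jaw":0.2},{"dx":0,"dy":0,"dz":0.06,"ax":0,"ay":0,"az":0,"jaw":0.2}]'

```text
clock: 13.7
eef_pos: [580.2, -102.8, 35.4]
eef_rot: [-1.571, 0.0, -0.056]
wrist_force: [-0.2, -2.5, -1.3]
finger_gap: 56.4
```

Run:
```python
from h import *
np.save('w8',manip.camera_params('wrist'),allow_pickle=True)
snap('wrist','w8',1.5);snap('side','s8',5.5,(180,140,320,250))
```

```text
(no output)
```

View pics/w8.png

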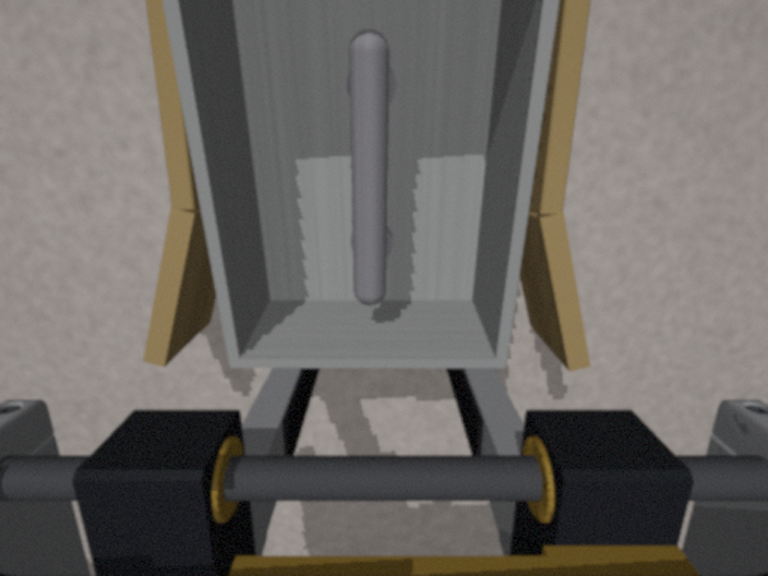

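View pics/s8.png

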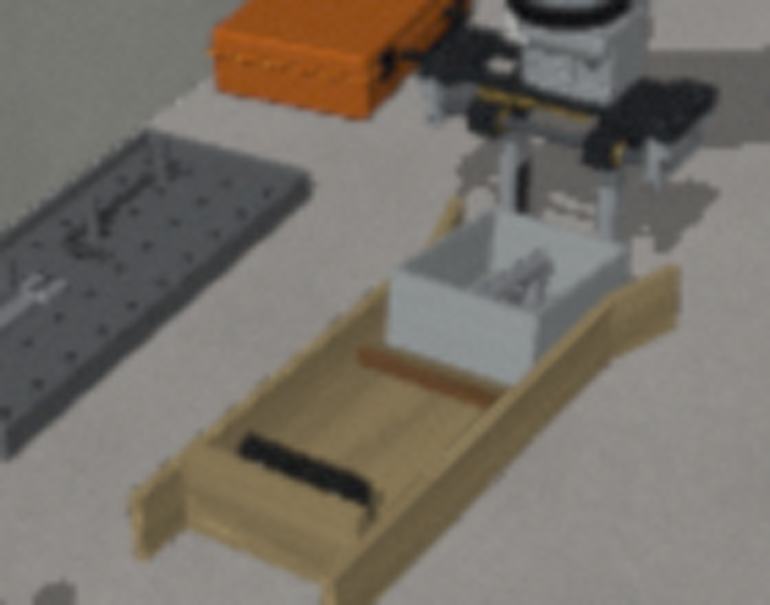

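Request:
play_rows --moves '[{"dx":0,"dy":0,"dz":0.003,"ax":0,"ay":0,"az":0,"jaw":0.2},{"dx":0,"dy":0,"dz":0.006,"ax":0,"ay":0,"az":0,"jaw":0.2},{"dx":0,"dy":0,"dz":0.009,"ax":0,"ay":0,"az":0,"jaw":0.2},{"dx":0,"dy":0,"dz":0.012,"ax":0,"ay":0,"az":0,"jaw":0.2},{"dx":0,"dy":0,"dz":0.015,"ax":0,"ay":0,"az":0,"jaw":0.2},{"dx":0,"dy":0,"dz":0.018,"ax":0,"ay":0,"az":0,"jaw":0.2},{"dx":0,"dy":0,"dz":0.021,"ax":0,"ay":0,"az":0,"jaw":0.2},{"dx":0,"dy":0,"dz":0.024,"ax":0,"ay":0,"az":0,"jaw":0.2},{"dx":0,"dy":0,"dz":0.027,"ax":0,"ay":0,"az":0,"jaw":0.2},{"dx":0,"dy":0,"dz":0.03,"ax":0,"ay":0,"az":0,"jaw":0.2},{"dx":0,"dy":0,"dz":0.033,"ax":0,"ay":0,"az":0,"jaw":0.2},{"dx":0,"dy":0,"dz":0.036,"ax":0,"ay":0,"az":0,"jaw":0.2},{"dx":0,"dy":-0.001,"dz":0.039,"ax":0,"ay":0,"az":0,"jaw":0.2},{"dx":0,"dy":-0.001,"dz":0.042,"ax":0,"ay":0,"az":0,"jaw":0.2},{"dx":0,"dy":-0.002,"dz":0.045,"ax":0,"ay":0,"az":0,"jaw":0.2},{"dx":0,"dy":-0.003,"dz":0.048,"ax":0,"ay":0,"az":0,"jaw":0.2},{"dx":0,"dy":-0.003,"dz":0.051,"ax":0,"ay":0,"az":0,"jaw":0.2},{"dx":0,"dy":-0.004,"dz":0.054,"ax":0,"ay":0,"az":0,"jaw":0.2},{"dx":0,"dy":-0.005,"dz":0.057,"ax":0,"ay":0,"az":0,"jaw":0.2},{"dx":0,"dy":-0.006,"dz":0.06,"ax":0,"ay":0,"az":0,"jaw":0.2}]'

```text
clock: 15.8
eef_pos: [583.7, -42.9, 41.6]
eef_rot: [-1.571, -0.0, -0.056]
wrist_force: [-0.1, -3.9, 1.2]
finger_gap: 56.5
```

Request:
play_rows --moves '[{"dx":0,"dy":0,"dz":0.002,"ax":0,"ay":0,"az":0,"jaw":0.2},{"dx":0,"dy":-0.001,"dz":0.004,"ax":0,"ay":0,"az":0,"jaw":0.2},{"dx":0,"dy":-0.0015,"dz":0.006,"ax":0,"ay":0,"az":0,"jaw":0.2},{"dx":0,"dy":-0.002,"dz":0.008,"ax":0,"ay":0,"az":0,"jaw":0.2},{"dx":0,"dy":-0.0025,"dz":0.01,"ax":0,"ay":0,"az":0,"jaw":0.2},{"dx":0,"dy":-0.003,"dz":0.012,"ax":0,"ay":0,"az":0,"jaw":0.2},{"dx":0,"dy":-0.0035,"dz":0.014,"ax":0,"ay":0,"az":0,"jaw":0.2},{"dx":0,"dy":-0.004,"dz":0.016,"ax":0,"ay":0,"az":0,"jaw":0.2},{"dx":0,"dy":-0.0045,"dz":0.018,"ax":0,"ay":0,"az":0,"jaw":0.2},{"dx":0,"dy":-0.005,"dz":0.02,"ax":0,"ay":0,"az":0,"jaw":0.2},{"dx":0,"dy":-0.0055,"dz":0.022,"ax":0,"ay":0,"az":0,"jaw":0.2},{"dx":0,"dy":-0.006,"dz":0.024,"ax":0,"ay":0,"az":0,"jaw":0.2},{"dx":0,"dy":-0.0065,"dz":0.026,"ax":0,"ay":0,"az":0,"jaw":0.2},{"dx":0,"dy":-0.007,"dz":0.028,"ax":0,"ay":0,"az":0,"jaw":0.2},{"dx":0,"dy":-0.0075,"dz":0.03,"ax":0,"ay":0,"az":0,"jaw":0.2},{"dx":0,"dy":-0.008,"dz":0.032,"ax":0,"ay":0,"az":0,"jaw":0.2},{"dx":0,"dy":-0.0085,"dz":0.034,"ax":0,"ay":0,"az":0,"jaw":0.2},{"dx":0,"dy":-0.009,"dz":0.036,"ax":0,"ay":0,"az":0,"jaw":0.2},{"dx":0,"dy":-0.0095,"dz":0.038,"ax":0,"ay":0,"az":0,"jaw":0.2},{"dx":0,"dy":-0.01,"dz":0.04,"ax":0,"ay":0,"az":0,"jaw":0.2}]'

```text
clock: 17.8
eef_pos: [585.8, -3.1, 51.4]
eef_rot: [-1.571, 0.0, -0.056]
wrist_force: [-0.5, -1.4, -0.8]
finger_gap: 56.3
```

Run:
```python
from h import *
np.save('w9',manip.camera_params('wrist'),allow_pickle=True)
snap('wrist','w9',1.5);snap('side','s9',5.5,(180,140,320,250))
```

```text
(no output)
```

View pics/w9.png

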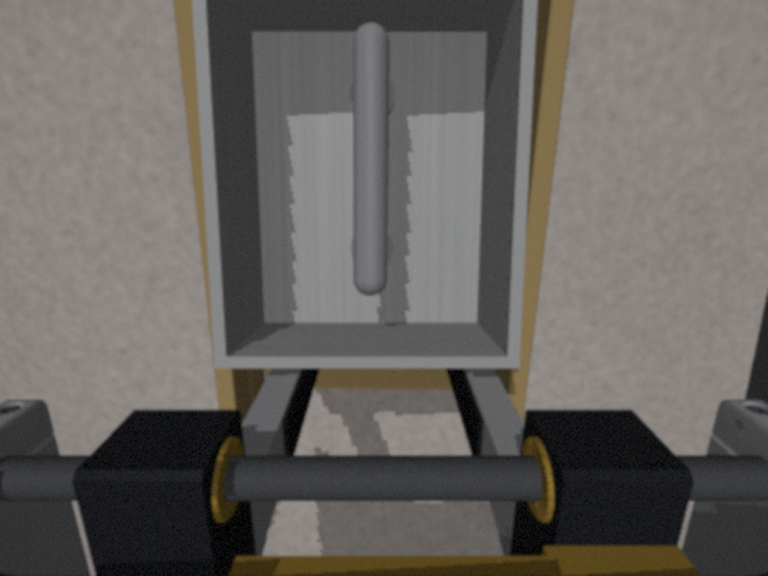

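View pics/s9.png

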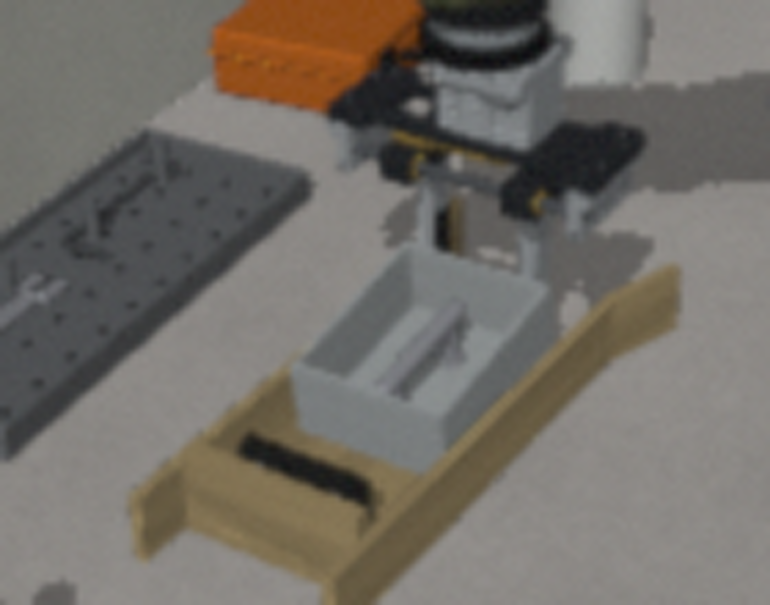

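Request:
play_rows --moves '[{"dx":0,"dy":-0.001,"dz":0.003,"ax":0,"ay":0,"az":0,"jaw":0.2},{"dx":0,"dy":-0.001,"dz":0.006,"ax":0,"ay":0,"az":0,"jaw":0.2},{"dx":0,"dy":-0.002,"dz":0.009,"ax":0,"ay":0,"az":0,"jaw":0.2},{"dx":0,"dy":-0.002,"dz":0.012,"ax":0,"ay":0,"az":0,"jaw":0.2},{"dx":0,"dy":-0.003,"dz":0.015,"ax":0,"ay":0,"az":0,"jaw":0.2},{"dx":0,"dy":-0.003,"dz":0.018,"ax":0,"ay":0,"az":0,"jaw":0.2},{"dx":0,"dy":-0.004,"dz":0.021,"ax":0,"ay":0,"az":0,"jaw":0.2},{"dx":0,"dy":-0.004,"dz":0.024,"ax":0,"ay":0,"az":0,"jaw":0.2},{"dx":0,"dy":-0.005,"dz":0.027,"ax":0,"ay":0,"az":0,"jaw":0.2},{"dx":0,"dy":-0.006,"dz":0.03,"ax":0,"ay":0,"az":0,"jaw":0.2},{"dx":0,"dy":-0.006,"dz":0.033,"ax":0,"ay":0,"az":0,"jaw":0.2},{"dx":0,"dy":-0.006,"dz":0.036,"ax":0,"ay":0,"az":0,"jaw":0.2},{"dx":0,"dy":-0.006,"dz":0.038,"ax":0,"ay":0,"az":0,"jaw":0.2},{"dx":0,"dy":-0.006,"dz":0.04,"ax":0,"ay":0,"az":0,"jaw":0.2},{"dx":0,"dy":-0.006,"dz":0.042,"ax":0,"ay":0,"az":0,"jaw":0.2},{"dx":0,"dy":-0.006,"dz":0.044,"ax":0,"ay":0,"az":0,"jaw":0.2},{"dx":0,"dy":-0.006,"dz":0.046,"ax":0,"ay":0,"az":0,"jaw":0.2},{"dx":0,"dy":-0.006,"dz":0.048,"ax":0,"ay":0,"az":0,"jaw":0.2},{"dx":0,"dy":-0.006,"dz":0.048,"ax":0,"ay":0,"az":0,"jaw":0.2}]'

```text
clock: 19.8
eef_pos: [588.6, 45.0, 57.5]
eef_rot: [-1.571, -0.0, -0.056]
wrist_force: [-0.1, 1.1, -1.2]
finger_gap: 56.5
```

Run:
```python
from h import *
np.save('w10',manip.camera_params('wrist'),allow_pickle=True)
snap('wrist','w10',1.5);snap('side','s10',5.5,(180,140,320,250))
```

```text
(no output)
```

View pics/w10.png

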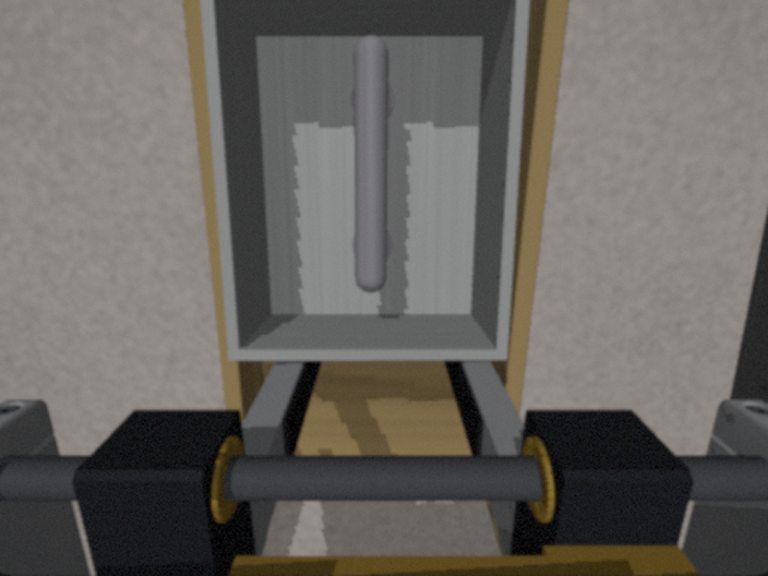

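View pics/s10.png

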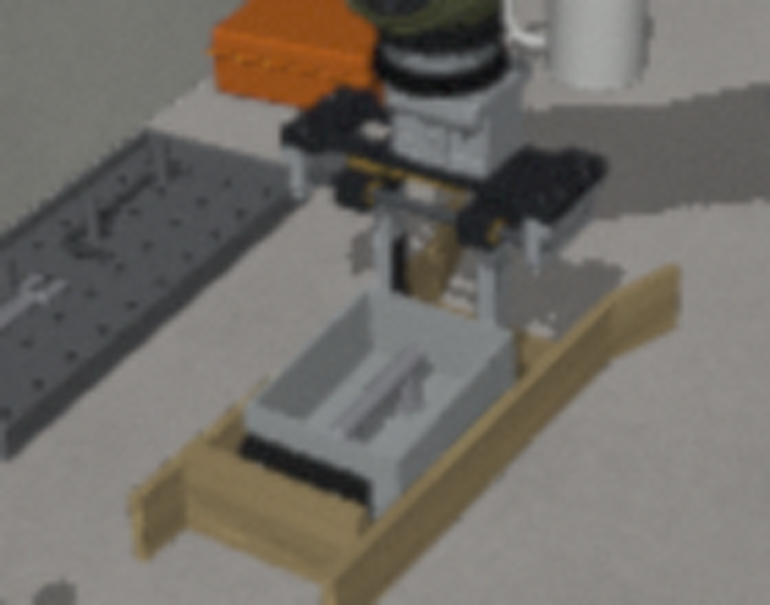

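Request:
play_rows --moves '[{"dx":0,"dy":0,"dz":0.001,"ax":0,"ay":0,"az":0,"jaw":0.2},{"dx":0,"dy":0,"dz":0.002,"ax":0,"ay":0,"az":0,"jaw":0.2},{"dx":0,"dy":0,"dz":0.003,"ax":0,"ay":0,"az":0,"jaw":0.2},{"dx":0,"dy":0,"dz":0.004,"ax":0,"ay":0,"az":0,"jaw":0.2},{"dx":0,"dy":0,"dz":0.005,"ax":0,"ay":0,"az":0,"jaw":0.2},{"dx":0,"dy":0,"dz":0.006,"ax":0,"ay":0,"az":0,"jaw":0.2},{"dx":0,"dy":0,"dz":0.006,"ax":0,"ay":0,"az":0,"jaw":0.2}]'

```text
clock: 20.6
eef_pos: [588.9, 50.9, 57.5]
eef_rot: [-1.571, 0.0, -0.056]
wrist_force: [-0.2, -0.9, 0.4]
finger_gap: 56.5
```

Run:
```python
from h import *
snap('wrist','w11',1.5);snap('side','s11',5.5,(180,140,320,250))
```

```text
(no output)
```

View pics/w11.png

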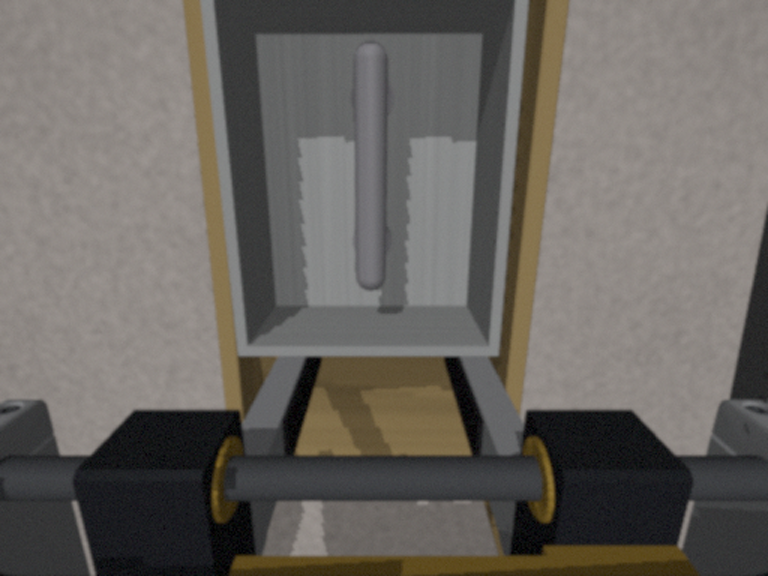

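Request:
play_rows --moves '[{"dx":0,"dy":0,"dz":-0.005,"ax":0,"ay":0,"az":0,"jaw":0.2},{"dx":0,"dy":0,"dz":-0.015,"ax":0,"ay":0,"az":0,"jaw":0.2},{"dx":0,"dy":-0.01,"dz":-0.03,"ax":0,"ay":0,"az":0,"jaw":0.2},{"dx":0,"dy":-0.05,"dz":-0.04,"ax":0,"ay":0,"az":0,"jaw":0.2},{"dx":0,"dy":-0.1,"dz":-0.04,"ax":0,"ay":0,"az":0,"jaw":0.2},{"dx":0,"dy":-0.15,"dz":0,"ax":0,"ay":0,"az":0,"jaw":0.2},{"dx":0,"dy":-0.2,"dz":0.05,"ax":0,"ay":0,"az":0,"jaw":0.2},{"dx":0,"dy":-0.22,"dz":0.09,"ax":0,"ay":0,"az":0,"jaw":0.2},{"dx":0,"dy":-0.22,"dz":0.09,"ax":0,"ay":0,"az":0,"jaw":0.2},{"dx":0,"dy":-0.22,"dz":0.09,"ax":0,"ay":0,"az":0,"jaw":0.2}]'

```text
clock: 21.7
eef_pos: [594.3, 142.0, 280.7]
eef_rot: [-1.569, -0.005, -0.054]
wrist_force: [-0.5, -0.9, -0.2]
finger_gap: 56.2
```

Run:
```python
from h import *
np.save('w12',manip.camera_params('wrist'),allow_pickle=True)
snap('wrist','w12',1.5);snap('side','s12',5.5,(180,140,320,250))
```

```text
(no output)
```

View pics/w12.png

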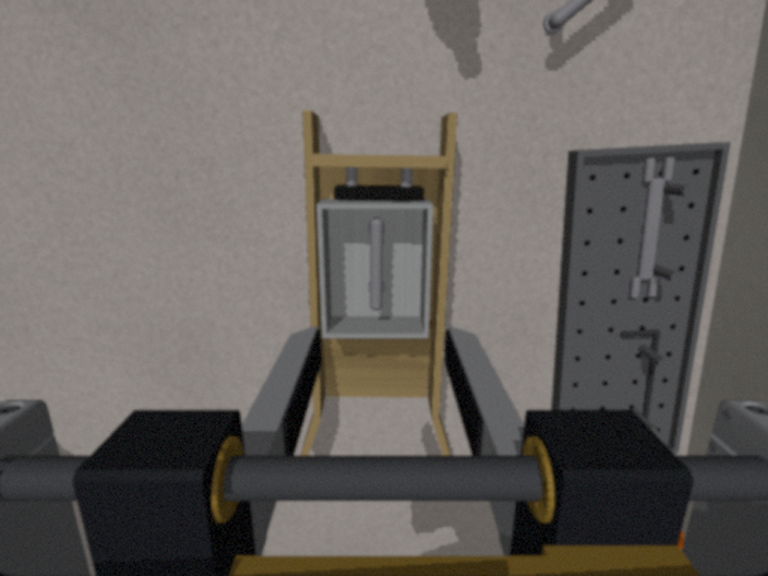

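View pics/s12.png

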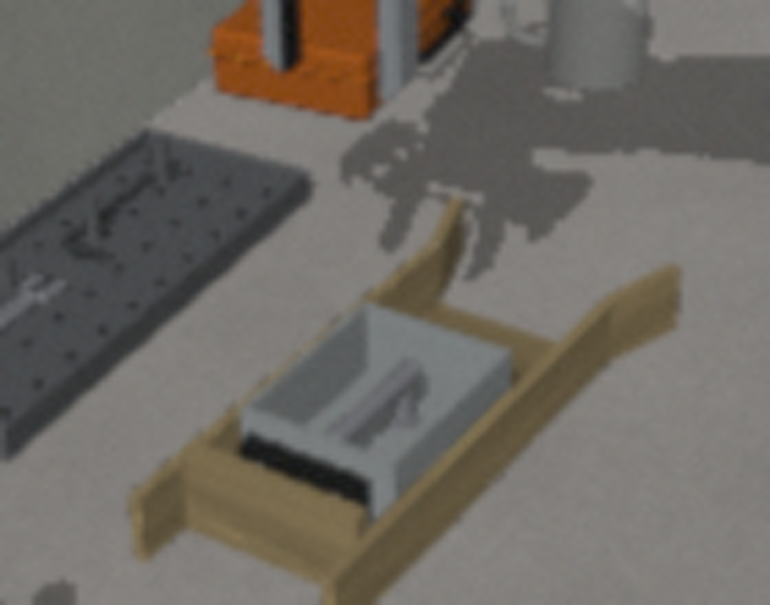

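Run:
```python
from h import *
im=cv2.imread('pics/w12_raw.png'); cv2.imwrite('pics/w12c.png',cv2.resize(im[120:240,195:305],None,fx=5,fy=5,interpolation=cv2.INTER_CUBIC))
w=np.load('w12.npy',allow_pickle=True).item();q=manip.camera_params('side')
u=np.array([.058,.998]);o=np.array([581,-33.4])
for n,a,b in (('R-',(320,337),(512,352)),('R+',(430,337),(370,303)),('F-',(318,204),(398,462)),('F+',(433,202),(245,405))):
    X,e=tri(w,np.array(a)/1.5,q,np.array(b)/5.5+[180,140]); Y=onplane(w,np.array(a)/1.5,62); print(n,X.round(1),e.round(1),Y.round(1),'s',((Y[:2]-o)@u).round(1))
```

```text
R- [531.8  61.9  60.3] 1.4 [532.6  63.2  62. ] s 93.6
R+ [634.2  51.8  55.7] 7.8 [636.6  57.3  62. ] s 93.8
F- [540.3 185.5  62.3] 6.2 [542.8 187.4  62. ] s 218.1
F+ [638.6 181.8  64.3] 7.5 [642.  183.6  62. ] s 220.1
```

View pics/w12c.png

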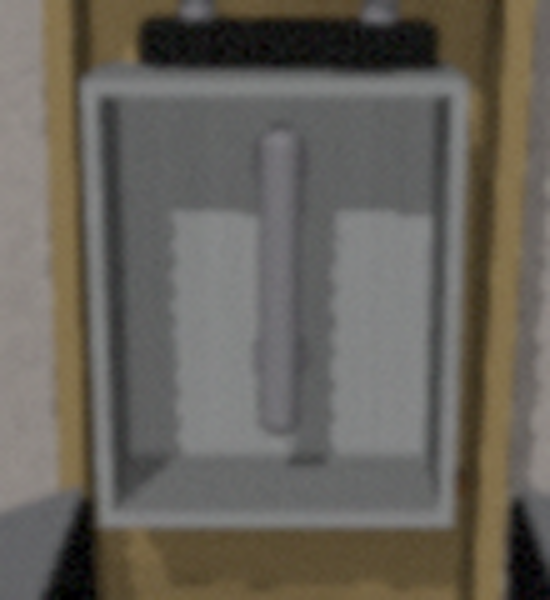

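```bash
python3 -c "
from cell import manip
print(manip.sign_off())"
```

```text
the job is handed in; nothing more can be done
None
```

I put the nearest chrome handle (C, about 595 mm from the base) standing on its feet in the tote. I then pushed the tote up the ramp with the half-open fingers until its tail dropped behind the lip. The job was handed in at about 22 s.

- **Push force:** the wrist readings at the end of each push were at most about 4 N. They are taken only when a move ends, so brief peaks in between were not measured.
- **Tote seated:** in the last wrist view the trailing edge is at stand x ≈ 93.7 mm, against the lip I measured at about 92 mm. The apparent width of the rear rim shrank by an amount matching the 10 mm drop.
- **Rim level:** taking the rim at z = 62 mm gives the right tote length of 125 mm, so it looks level.
- **Handle:** it was still upright inside the tote in the last pictures.
- **Robot:** it had lifted clear and touched nothing at the end.
- **Other things on the table:** the arm stayed clear of the clamp, glue, tape and mug throughout. I did not measure their positions again at the end.

**Checks that disagreed:**
- Triangulated rim corners from the wrist and side views scattered between 56 and 64 mm, with ray misses up to 8 mm. They agree only roughly with a level rim at 62 mm.
- The rear rim measured 104 mm wide instead of 100 mm.
- The first height estimates for the handle from the wrist and top views also disagreed (about 15 mm against 30 mm). I trusted the top and side pair, and the grasp confirmed it.

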